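# Check a vaccine cool block with the surface thermometer

## Robot

A 7-joint arm with a two-finger parallel gripper is mounted at the origin on the work surface. World frame = base frame: x ahead of the robot, y to its left, z up, the work surface at z = 0. Lengths are in m, angles in rad, forces in N, time in s.
With the tool pointing down it reaches from about 0.425 to 0.925 m from the base axis. Payload 6.8 kg.
Tool frame: the origin (TCP) lies at the very end of the fingers, on their centre line; the grasp point (between the pads) lies 19 mm behind it; z points along the fingers, y is the line along which they close (so a half turn about z gives the same grasp; the last joint's range is limited). The gripper opens to 85 mm and grips with 20 to 120 N. Pads are 22 mm wide; open, the fingers measure 114 mm over their backs; the gripper's body (76 mm by 85 mm) begins 54 mm behind the grasp point. The pads swing forward as they close: fully open they stand 13 mm farther back than shut.
Start: joints at [1.138, 0.477, 0.022, 1.555, -0.011, 1.109, -0.083], TCP at [0.215, -0.64, 0.231] pointing down, gripper open.
Joint ranges: [-2.96, 2.96], [-0.34, 2.1], [-1.41, 1.46], [0.24, 2.44], [-1.37, 4.51], [0.17, 1.92], [-2.96, 2.96]. Speed limits (rad/s): [2.39, 2.39, 3.14, 3.14, 3.14, 3.14, 3.14].

## Interface

Orientations are given as a unit quaternion [w, x, y, z].
In Python, from station import get_obs, read_camera, hand_in gives the robot as it stands.
- The arm moves only by the tool arm_command, never from a script. Its argument "commands" is one flat list of numbers, 7 for each row, row after row: the shift along the tool's x, y, z in m, then the turn, a rotation vector about the tool's x, y, z in degrees, then the opening, from 0 (shut) to 1 (fully open). In form: [tx, ty, tz, rx, ry, rz, fingers, tx, ty, tz, rx, ry, rz, fingers, ...]. A call has 1 to 8 rows; each row is the pose to reach, as a shift and turn from the pose commanded when the call began, along the tool's axes at that moment; what a row does not reach only later rows make up. A row lasts 1/10 s, in which the tool goes at most 50 mm and 8.59 degrees, less where a joint would pass 70% of its speed; a pose out of reach is approached as far as the arm can. A call with a gripper value outside its range is refused whole. The fingers move at their own pace and stop on an object; "force" is the grip in N (left out, the last holds). Time passes only in rows, so rows that repeat a pose let the fingers close. It gives the time, the measured TCP pose, the force, the opening and the grip force at its end, in the units of the state.
- get_obs(): the state, without advancing time (a new reading comes with each control period).
- read_camera(name): name is "scene" or "top" or "wrist"; returns a dict with "img" (384x512x3 uint8, red, green, blue), "camera_matrix" (3x3 intrinsics, pixels), "pose" (4x4, takes a point from camera to world coordinates). Camera axes: x right, y down, z forward; pixel columns grow to the right and rows downward; lengths in m; the calibration is good to about 2 mm. A picture is of the moment at which its call begins. There is no depth.
- hand_in(): hands the job in; it is judged then, once.
The state is a dict: "t": time; "q": joint angles; "joint_vel": joint speeds; "joint_torque": joint torques, N m; "eef_pos": TCP position; "tool_rot": TCP orientation; "contact_force": force on the tool from outside, world axes, zero at the start; "torque": the same for the moment, N m; "gripper_width": opening from 0.0 (shut) to 1.0 (fully open); "grasp_force": force on a finger pad.
Only numpy, scipy, OpenCV 4.12 (cv2) and the standard library are available. Lean on these libraries where they do the work, as an engineer would, in place of code of your own. Each camera call takes 0.05 s, during which the arm holds its last target. There are 200 camera calls.

## Task

Lift the cover off the two pins of the vaccine cool block and lay it flat, handle up, inside the empty enamel tray; do not let it drop. Then take the thermometer probe out of its stand and hold it upright with its tip on the ringed measuring disc inside the block, pressing only lightly, so that the sprung tip is pushed in about half-way. Finish while still holding the probe there, and leave the bottle, the carton and the bowl alone.

Things in the scene. Friction and masses are not known exactly. Their poses are not given: they have to be found in the camera images.
- cooler: Vaccine cool block, fixed: white housing 110 (x) by 150 (y) by 60 high, origin under its centre, z up. Open recess 82 (x) by 114 (y) in the top, floor 35 above the counter. On the rim at y = +65 and -65 stand two pins, 6 in diameter, 10 tall. The recess's +x half holds ten fixed vials (tops 53 above the counter), its -x half only the measuring disc. The cover lies on the rim at the start
- cover: The same loose cover as cover_grip; its origin is the centre of the plate's underside, z up, its long side along y
- cover_grip (a point): Loose grey plastic cover plate of the cool block, 110 (x) by 150 (y) by 5 thick, about 0.2 kg, with two holes 9 wide over the pins and a solid grip bar on top, 16 wide (x), 70 long (y), 28 tall. This point is the centre of the grip bar, 19 above the plate's underside; axes as the plate's, z up. At the start the underside is at the rim, 60 above the counter
- tray: Low empty white enamel tray with a black rim, fixed: 168 (x) by 218 (y) outside, 160 by 210 inside, wall 14 high, inner floor 4 above the counter. Origin under its centre on the counter, z up. It stands left or right of the cool block
- stand: White round stand for the probe, fixed: foot 60 across, column 40 across and 80 tall with an upright hole 14 wide from the top. Origin under its centre, z up. It stands on the other side of the cool block from the tray
- probe: The same probe; its origin is on its axis at the handle's lower end, 45 below probe_grip, z along the axis towards the handle. At the start this end rests on the stand's top, 80 above the counter, and the stem and tip hang free in the hole
- probe_grip (a point): Surface thermometer probe, loose, 0.1 kg, upright in the stand: this point is the centre of its round white handle (24 in diameter, 90 long), 45 above the handle's lower end; z along the probe, up. Below the handle a stem 9 in diameter reaches 55 down; out of it comes a sprung tip 6 in diameter, its end 75 below the handle (120 below this point) when not pressed
- plunger (a joint): How far the probe's sprung tip is pushed in: 0 free, 0.015 m fully in. Stiffness 400 N/m, so half-way (0.0075 m) takes 3 N
- pad: Ringed measuring disc, fixed, dark steel with a bright ring, 24 in diameter, 3 thick, on the recess floor of the cool block in the half without vials; its place along the block varies. Origin at the centre of its top face, 38 above the counter, z up
- bottle: Bystander: bottle 52 in diameter, 100 tall, loose; origin under its centre
- carton: Bystander: cardboard carton 70 (x) by 120 (y) by 45 high, loose; origin under its centre
- bowl: Bystander: steel bowl 90 across, 35 high, loose; origin under its centre
- tip (a point): The very end of the probe's sprung tip, on the probe's axis; z along the probe towards the handle
Things that resemble listed ones, but are neither listed nor needed, are in the scene too. There is more than one size of the cover; the job needs the middle-sized.

How it is judged:
On the way, in this order (a step that is already met when the one before it is completed fails the run):
1. the cover is lifted clear of the pins, carried by the gripper (height (world z) of cover above 0.076 m and contact force between the fingers and cover above 0.5 N), for 0.1 s.
2. the cover lies flat, handle up, in the tray and is let go (horizontal distance between cover and tray below 0.05 m and height (world z) of cover below 0.009 m and angle between cover's own z axis and vertical below 0.05 rad and linear speed of cover below 0.02 m/s and contact force between the fingers and cover below 0.1 N), for 0.2 s.
3. the probe is lifted out of its stand (height (world z) of tip above 0.083 m and contact force between the fingers and probe above 0.5 N and contact force between probe and stand below 0.05 N), for 0.1 s.
At the end, for the whole second after the job is handed in: The gripper holds the probe still and upright within 0.12 rad, its tip on the measuring disc within 8 mm of the disc's centre, pressed with 1 to 5.2 N (tip pushed in 2.5 to 12.5 mm), the probe not touching the rest of the cool block; the cover lies flat, handle up, on the floor of the tray (horizontal distance between tip and pad below 0.008 m and contact force between probe and pad between 1 and 5.2 N and value of joint plunger between 0.0025 and 0.0125 m and angle between probe's own z axis and vertical below 0.12 rad and linear speed of each of probe, cover below 0.02 m/s and contact force between the fingers and probe above 0.5 N and contact force between probe and cooler below 0.2 N and horizontal distance between cover and tray below 0.05 m and height (world z) of cover below 0.009 m and angle between cover's own z axis and vertical below 0.05 rad); the arm keeps its last pose, push and grip.
It fails at once if the probe is pressed hard on the disc (over 12 N) (contact force between probe and pad above 12 N).
It fails at once if the cover is dropped (falls freely, faster than 0.6 m/s) (linear speed of cover above 0.6 m/s and contact force between the fingers and cover below 0.05 N).
It fails at once if the bottle is disturbed by more than 30 mm (distance of bottle from where it was at the start of the episode above 0.03 m).
It fails at once if the carton is disturbed by more than 30 mm (distance of carton from where it was at the start of the episode above 0.03 m).
It fails at once if the bowl is disturbed by more than 30 mm (distance of bowl from where it was at the start of the episode above 0.03 m).
It also fails if it takes over 64 s, if anything falls off the work surface, if the arm or the gripper's body presses on something with over 40 N, if the wrist force passes 120 N, or if a joint passes its speed limit or range.

## Working session

There is one attempt and no reset: what is moved stays moved. The work goes in short steps, Python scripts to look and compute and a tool call to move; the robot and the scene stay as the last step left them, time stands still between calls to the robot, and variables do not carry over. Pictures are saved under pics/ and viewed, at most 10 in all, crops included, and the job is handed in when it is done.

Besides the shell and the picture viewer there is one more tool, called after "Call:" as name(argument=value, ...) on one line, values as JSON. arm_command: Moves the arm, as the interface text tells. Its arguments: {"type":"object","properties":{"commands":{"type":"array","items":{"type":"number"}},"force":{"type":"number"}},"required":["commands"]}

```bash
mkdir -p pics; ls
python3 - <<'E'
from station import *
import cv2,numpy as np
o=get_obs();print({k:np.round(v,3) for k,v in o.items()})
for n in("top","scene"):
    c=read_camera(n);cv2.imwrite(f"pics/{n}0.png",cv2.cvtColor(c["img"],cv2.COLOR_RGB2BGR));print(n,np.round(c["camera_matrix"],1).tolist(),np.round(c["pose"],4).tolist())
E
```

```text
pics
{'t': np.float64(0.0), 'q': array([ 1.138,  0.478,  0.022,  1.556, -0.012,  1.109, -0.083]), 'joint_vel': array([ 0.   , -0.001,  0.002,  0.   ,  0.001, -0.001, -0.   ]), 'joint_torque': array([ 1.0000e-03, -5.9646e+01,  1.6080e+00, -2.8120e+01,  1.2000e-02,
        9.0000e-03, -0.0000e+00]), 'eef_pos': array([ 0.215, -0.639,  0.23 ]), 'tool_rot': array([-0.001,  0.987,  0.162, -0.   ]), 'contact_force': array([ 0.401,  0.085, -0.088]), 'torque': array([-0.008,  0.036,  0.023]), 'grasp_force': np.float64(0.0), 'gripper_width': np.float64(1.003)}
top [[412.7, 0.0, 262.5], [0.0, 412.7, 192.8], [0.0, 0.0, 1.0]] [[-0.0273, -0.9951, 0.0947, 0.4268], [-0.9994, 0.0254, -0.0219, 0.0093], [0.0194, -0.0952, -0.9953, 1.1794], [0.0, 0.0, 0.0, 1.0]]
scene [[461.0, 0.0, 257.8], [0.0, 461.0, 196.0], [0.0, 0.0, 1.0]] [[-0.7086, 0.4555, -0.5389, 1.1547], [0.7052, 0.4331, -0.5613, 0.6181], [-0.0222, -0.7778, -0.6281, 0.7876], [0.0, 0.0, 0.0, 1.0]]
```

View pics/top0.png

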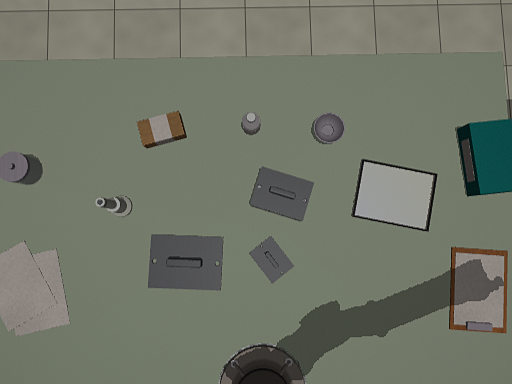

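View pics/scene0.png

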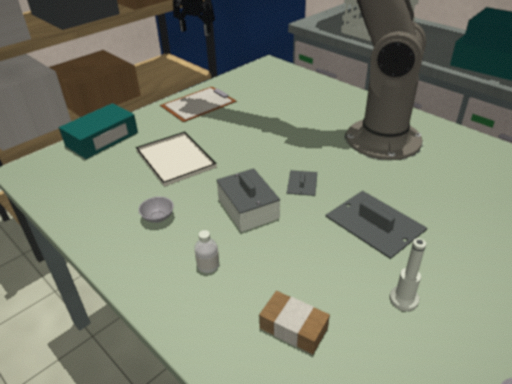

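The top view shows three covers: the large one at (186,262) and the small one at (271,259), both lying on the counter, and the middle-sized one at (281,194) on the white block (scene (248,200)). The middle-sized one fits. The tray is at (395,195), the probe and stand at (115,204), the carton at (162,129), the bottle at (251,122) and the bowl at (328,128). Next I'll take an enlarged crop and measure.

```bash
cat > h.py <<'E'
import numpy as np,cv2
from station import *
from scipy.spatial.transform import Rotation as R
def ray(c,p,z):
    K,T=np.array(c["camera_matrix"]),np.array(c["pose"])
    d=T[:3,:3]@np.linalg.solve(K,np.array([p[0],p[1],1.]));o=T[:3,3]
    return o+d*(z-o[2])/d[2]
def tri(c1,p1,c2,p2):
    A=[];b=[]
    for c,p in((c1,p1),(c2,p2)):
        T=np.array(c["pose"]);o=T[:3,3];d=ray(c,p,0)-o;d/=np.linalg.norm(d);P=np.eye(3)-np.outer(d,d);A.append(P);b.append(P@o)
    return np.linalg.lstsq(np.vstack(A),np.hstack(b),rcond=None)[0]
def proj(c,X):
    T=np.array(c["pose"]);p=np.array(c["camera_matrix"])@(T[:3,:3].T@(np.array(X)-T[:3,3]));return p[:2]/p[2]
def bgr(c): return cv2.cvtColor(c["img"],cv2.COLOR_RGB2BGR)
def delta(X,yaw_closing=None,o=None):
    """world TCP target (tool down, closing axis at world yaw) -> tool-frame shift, turn about x,y,z deg"""
    o=o or get_obs();w=o["tool_rot"];r=R.from_quat([w[1],w[2],w[3],w[0]])
    s=r.inv().apply(np.array(X)-o["eef_pos"])
    y=r.as_matrix()[:,1]
    a=np.arctan2(y[1],y[0]) if yaw_closing is None else yaw_closing
    if np.cos(a-np.arctan2(y[1],y[0]))<0:a+=np.pi
    ya=np.array([np.cos(a),np.sin(a),0]);z=np.array([0,0,-1.])
    t=R.from_matrix(np.c_[np.cross(ya,z),ya,z])
    return np.round(s,4),np.round((r.inv()*t).as_rotvec(degrees=True),2)
E
python3 - <<'E'
from h import *
c=read_camera("top");im=bgr(c);hsv=cv2.cvtColor(im,cv2.COLOR_BGR2HSV)
# cover plate: grey dark low sat
m=((hsv[...,1]<60)&(hsv[...,2]<115)).astype(np.uint8)*255
m[:, :225]=0;m[:150]=0;m[230:]=0;m[:,335:]=0
m=cv2.morphologyEx(m,cv2.MORPH_CLOSE,np.ones((5,5)))
k=max(cv2.findContours(m,0,2)[0],key=cv2.contourArea);r=cv2.minAreaRect(k);print("cover",r)
for p in cv2.boxPoints(r):print(ray(c,p,.065).round(4))
print("c",ray(c,r[0],.065).round(4))
# tray rim
m=((hsv[...,2]<50)).astype(np.uint8)*255;m[:,:345]=0;m[:150]=0;m[240:]=0;m[:,445:]=0
k=np.vstack([q for q in cv2.findContours(m,0,2)[0] if cv2.contourArea(q)>20]);r=cv2.minAreaRect(k);print("tray",r)
for p in cv2.boxPoints(r):print(ray(c,p,.014).round(4))
print("c",ray(c,r[0],.014).round(4))
a=cv2.resize(im[150:300,230:330],None,fx=4,fy=4,interpolation=2)
b=cv2.resize(im[180:230,80:150],None,fx=6,fy=6,interpolation=2)
o=np.zeros((600,800,3),np.uint8);o[:600,:400]=a;b=cv2.resize(b,(396,283));o[:283,404:]=b
s=read_camera("scene");b=bgr(s)[230:315,375:445];o[300:600,404:651]=cv2.resize(b,(247,300),interpolation=2)
cv2.imwrite("pics/c1.png",o)
E
```

```text
cover ((280.87298583984375, 193.53782653808594), (57.273216247558594, 42.1277961730957), 17.10272979736328)
[0.5001 0.0267 0.065 ]
[ 0.6093 -0.0097  0.065 ]
[ 0.5593 -0.1577  0.065 ]
[ 0.4507 -0.1199  0.065 ]
c [ 0.5295 -0.0651  0.065 ]
tray ((394.9230651855469, 194.88461303710938), (78.6425552368164, 58.246482849121094), 11.309932708740234)
[ 0.466  -0.2644  0.014 ]
[ 0.629  -0.3052  0.014 ]
[ 0.5789 -0.5256  0.014 ]
[ 0.4166 -0.4817  0.014 ]
c [ 0.5221 -0.3941  0.014 ]
```

View pics/c1.png

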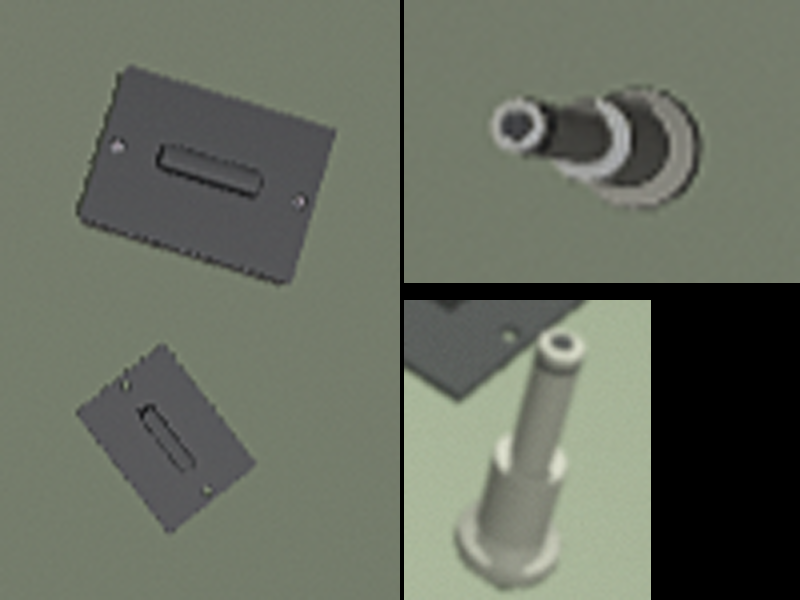

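The crop confirms the middle cover: it is on the block, the pins show through its holes at crop (118,147) and (299,202), and it measures about 110x150. The probe handle top is at crop (517,126), and at (561,347) in the scene inset.

Run:
```python
from h import *
c=read_camera("top");s=read_camera("scene")
a=ray(c,(259.5,186.75),.07);b=ray(c,(304.75,200.5),.07);print("pins",a,b,(a+b)/2,np.linalg.norm(a-b),np.degrees(np.arctan2(*(a-b)[[1,0]])))
h=ray(c,(230+210/4,150+170/4),.093);print("handle",h)
pt,ps=(99.97,202.3),(419.5,243.3)
print("probe top",ray(c,pt,.17),ray(s,ps,.17),tri(c,pt,s,ps))
print("stand top", ray(c,(80+(590-404)/5.657,180+140/5.66),.08))
g=(a+b)/2
o=get_obs()
print(delta([g[0],g[1],.23],np.radians(-18.7),o), delta([g[0],g[1],.075],np.radians(-18.7),o))
w=o["tool_rot"];print(R.from_quat([*w[1:],w[0]]).as_matrix().round(3))
print([proj(c,[*g[:2],z]) for z in (.065,.093)])
```

```text
pins [ 0.54897967 -0.00750465  0.07      ] [ 0.50854531 -0.12871102  0.07      ] [ 0.52876249 -0.06810783  0.07      ] 0.1277729320453728 71.55134046132451
handle [ 0.52960206 -0.06762262  0.093     ]
probe top [0.50970041 0.38311319 0.17      ] [0.51543911 0.38564824 0.17      ] [0.51034196 0.38431745 0.16547957]
stand top [0.50974099 0.3824244  0.08      ]
(array([ 0.4794, -0.4416,  0.0012]), array([-3.000e-02, -1.000e-02, -5.269e+01])) (array([ 0.4794, -0.4415,  0.1562]), array([-3.000e-02, -1.000e-02, -5.269e+01]))
[[ 0.948  0.319 -0.   ]
 [ 0.319 -0.948  0.001]
 [-0.    -0.001 -1.   ]]
[array([281.99010533, 193.79317687]), array([282.69311923, 192.81092499])]
```

Call:
arm_command(commands=[0.479,-0.442,0.03,0,0,-52.7,1,0.479,-0.442,0.03,0,0,-52.7,1,0.479,-0.442,0.03,0,0,-52.7,1,0.479,-0.442,0.03,0,0,-52.7,1,0.479,-0.442,0.03,0,0,-52.7,1,0.479,-0.442,0.03,0,0,-52.7,1,0.479,-0.442,0.03,0,0,-52.7,1,0.479,-0.442,0.03,0,0,-52.7,1], force=60)

```text
t: 1.1
eef_pos: [0.4079, -0.2875, 0.2132]
tool_rot: [0.0, 0.812, 0.583, 0.0]
contact_force: [0.8, -0.9, 0.7]
gripper_width: 1.0
grasp_force: 0.0
```

Run:
```python
from h import *
print(delta([.529,-.0675,.20],np.radians(-18.6)))
```

```text
(array([0.2472, 0.0443, 0.0131]), array([ 0.04,  0.02, -0.08]))
```

Call:
arm_command(commands=[0.247,0.044,0.013,0,0,0,1,0.247,0.044,0.013,0,0,0,1,0.247,0.044,0.013,0,0,0,1,0.247,0.044,0.013,0,0,0,1,0.247,0.044,0.013,0,0,0,1,0.247,0.044,0.013,0,0,0,1,0.247,0.044,0.013,0,0,0,1,0.247,0.044,0.013,0,0,0,1])

```text
t: 1.9
eef_pos: [0.5275, -0.0708, 0.1997]
tool_rot: [0.0, 0.813, 0.582, -0.001]
contact_force: [0.1, -0.1, -0.4]
gripper_width: 1.002
grasp_force: 0.0
```

Run:
```python
from h import *
print(delta([.529,-.0675,.068],np.radians(-18.6)))
c=read_camera("wrist");print(np.round(c["pose"],3).tolist(),np.round(c["camera_matrix"],1).tolist())
cv2.imwrite("pics/w1.png",bgr(c))
print(proj(c,[.529,-.0675,.093]))
```

```text
(array([0.0037, 0.0004, 0.1317]), array([-0.02,  0.06, -0.18]))
[[0.947, -0.304, -0.105, 0.556], [-0.322, -0.895, -0.31, 0.009], [-0.0, 0.327, -0.945, 0.342], [0.0, 0.0, 0.0, 1.0]] [[320.1, 0.0, 255.4], [0.0, 320.1, 189.2], [0.0, 0.0, 1.0]]
[254.17329084 183.38741081]
```

View pics/w1.png

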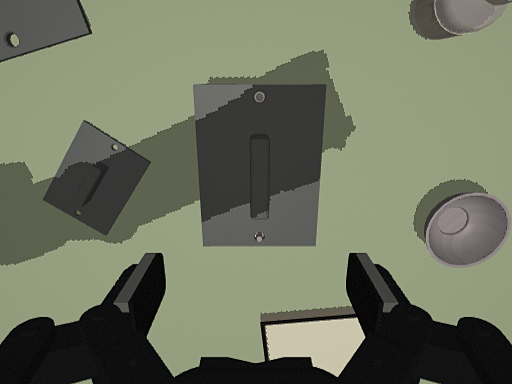

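The wrist view shows the bar top from (251,133) to (269,218) and the pins at (260,97) and (259.5,237). The bar is about 4 mm off the finger centre, so I'll compute the correction.

Run:
```python
from h import *
c=read_camera("wrist");g=cv2.cvtColor(c["img"],cv2.COLOR_RGB2GRAY)
a=ray(c,(260,97),.07);b=ray(c,(259.5,237),.07);m=(a+b)/2
print(a,b,m,np.linalg.norm(a-b),np.degrees(np.arctan2(*(a-b)[[1,0]])))
print("bar",ray(c,(260,175),.093))
o=get_obs();print(o["eef_pos"]);print(delta([m[0],m[1],.068],np.radians(-18.6)))
```

```text
[ 0.55497158 -0.00629618  0.07      ] [ 0.51388579 -0.12725771  0.07      ] [ 0.53442868 -0.06677694  0.07      ] 0.12774871440303154 71.23942865090679
bar [ 0.53571139 -0.06272701  0.093     ]
[ 0.52744592 -0.07131371  0.19984976]
(array([0.0067, 0.0052, 0.1318]), array([-0.01,  0.05, -0.26]))
```

Call:
arm_command(commands=[0.006,0.005,0.045,0,0,0,0.6,0.006,0.005,0.09,0,0,0,0.6,0.006,0.005,0.115,0,0,0,0.6,0.006,0.005,0.127,0,0,0,0.6,0.006,0.005,0.131,0,0,0,0.6,0.006,0.005,0.131,0,0,0,0.6])

```text
t: 2.6
eef_pos: [0.5352, -0.0658, 0.0695]
tool_rot: [0.0, 0.813, 0.582, 0.0]
contact_force: [0.6, 0.7, 0.2]
gripper_width: 0.602
grasp_force: 0.0
```

Call:
arm_command(commands=[0,0,0,0,0,0,0,0,0,0,0,0,0,0,0,0,0,0,0,0,0,0,0,0,0,0,0,0,0,0,0,0,0,0,0,0,0,0,0,0,0,0])

```text
t: 3.2
eef_pos: [0.5347, -0.0651, 0.0703]
tool_rot: [0.0, 0.813, 0.583, -0.0]
contact_force: [-4.4, 0.6, 9.3]
gripper_width: 0.173
grasp_force: 61.5
```

Call:
arm_command(commands=[0,0,-0.004,0,0,0,0,0,0,-0.01,0,0,0,0,0,0,-0.02,0,0,0,0,0,0,-0.03,0,0,0,0,0,0,-0.045,0,0,0,0,0,0,-0.07,0,0,0,0,0,0,-0.09,0,0,0,0,0,0,-0.09,0,0,0,0])

```text
t: 4.0
eef_pos: [0.5371, -0.0652, 0.1626]
tool_rot: [0.002, 0.813, 0.583, 0.002]
contact_force: [1.6, -0.5, -2.2]
gripper_width: 0.177
grasp_force: 60.2
```

Run:
```python
from h import *
o=get_obs();print(o["grasp_force"],o["contact_force"],o["eef_pos"])
c=read_camera("wrist");cv2.imwrite("pics/w2.png",bgr(c))
for z in(.20,.075,):print(delta([.522,-.394,z],np.radians(-13.3)))
```

```text
60.16533851623535 [ 1.62263397 -0.53131084 -2.21588316] [ 0.53707443 -0.0652411   0.1626448 ]
(array([-0.3157,  0.0923, -0.039 ]), array([ 0.22, -0.03, -5.4 ]))
(array([-0.3158,  0.0918,  0.086 ]), array([ 0.22, -0.03, -5.4 ]))
```

View pics/w2.png

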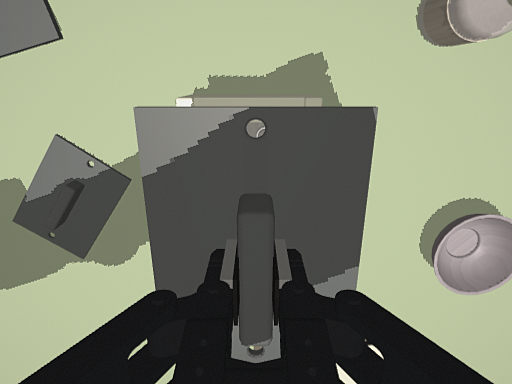

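The wrist view shows the cover held level by the bar, with its holes at (256,128) and (256,349) and the block's rim beneath. Next I'll carry it to the tray.

Run:
```python
from h import *
c=read_camera("wrist");o=get_obs();zp=o["eef_pos"][2]-.0053
a=ray(c,(256,128),zp);b=ray(c,(256,349),zp);m=(a+b)/2
print(m-o["eef_pos"],np.linalg.norm(a-b),np.degrees(np.arctan2(*(a-b)[[1,0]])))
```

```text
[ 0.0019981  -0.00248565 -0.0053    ] 0.13037331450740483 71.35519445904286
```

Call:
arm_command(commands=[-0.03,0.009,0,0,0,-0.7,0,-0.07,0.02,0,0,0,-1.5,0,-0.11,0.032,0,0,0,-2.5,0,-0.15,0.044,0,0,0,-3.5,0,-0.19,0.055,0,0,0,-4.5,0,-0.23,0.067,0,0,0,-5.4,0,-0.27,0.079,0,0,0,-5.4,0,-0.3,0.088,0,0,0,-5.4,0])

```text
t: 4.9
eef_pos: [0.5201, -0.3806, 0.1572]
tool_rot: [-0.001, 0.785, 0.62, -0.001]
contact_force: [0.5, -0.0, -2.0]
gripper_width: 0.169
grasp_force: 60.1
```

Run:
```python
from h import *
print(delta([.522,-.394,.10],np.radians(-13.3)))
```

```text
(array([-0.0125,  0.005 ,  0.0572]), array([-0.14,  0.02, -0.13]))
```

Call:
arm_command(commands=[-0.013,0.005,0.03,0,0,0,0,-0.013,0.005,0.06,0,0,0,0,-0.013,0.005,0.09,0,0,0,0,-0.013,0.005,0.115,0,0,0,0,-0.013,0.005,0.128,0,0,0,0,-0.013,0.005,0.133,0,0,0,0,-0.013,0.005,0.133,0,0,0,0])

```text
t: 5.6
eef_pos: [0.5237, -0.3912, 0.0254]
tool_rot: [-0.0, 0.784, 0.621, -0.0]
contact_force: [1.3, 0.9, -1.2]
gripper_width: 0.174
grasp_force: 60.0
```

Run:
```python
from h import *
o=get_obs();print(o["eef_pos"],o["contact_force"],delta([.522,-.394,.0145],np.radians(-13.3)))
c=read_camera("wrist");im=bgr(c);t=read_camera("top")
cv2.imwrite("pics/w3.png",np.hstack([cv2.resize(im,(400,300)),cv2.resize(bgr(t)[140:260,330:490],(400,300),interpolation=2)]))
```

```text
[ 0.52370665 -0.39120016  0.02543977] [ 1.29536359  0.93177101 -1.23464442] (array([-0.0031, -0.001 ,  0.0109]), array([-0.05, -0.02,  0.02]))
```

View pics/w3.png

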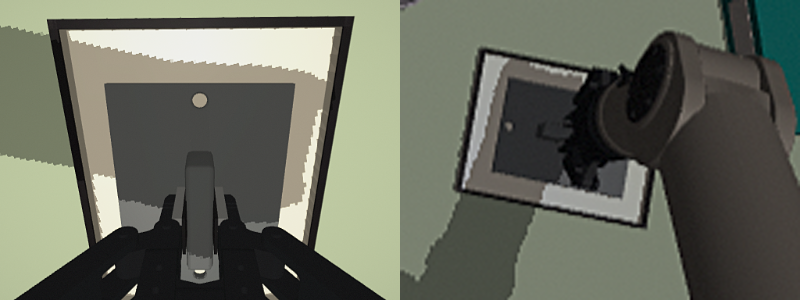

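The cover (dark, with its hole at (200,100)) is centred inside the tray's inner walls and aligned with them. I'll lower it the last centimetre.

Call:
arm_command(commands=[0,0,0.004,0,0,0,0,0,0,0.007,0,0,0,0,0,0,0.009,0,0,0,0,0,0,0.01,0,0,0,0,0,0,0.011,0,0,0,0,0,0,0.011,0,0,0,0])

```text
t: 6.3
eef_pos: [0.5238, -0.3914, 0.0148]
tool_rot: [-0.0, 0.784, 0.621, 0.0]
contact_force: [-0.3, 0.1, -1.3]
gripper_width: 0.173
grasp_force: 60.0
```

Call:
arm_command(commands=[0,0,0.001,0,0,0,0,0,0,0.002,0,0,0,0,0,0,0.002,0,0,0,0])

```text
t: 6.6
eef_pos: [0.524, -0.3915, 0.0143]
tool_rot: [0.0, 0.784, 0.62, -0.0]
contact_force: [-3.5, 1.9, 9.4]
gripper_width: 0.177
grasp_force: 61.6
```

Call:
arm_command(commands=[0,0,-0.001,0,0,0,0.4,0,0,-0.001,0,0,0,0.5,0,0,-0.001,0,0,0,0.5,0,0,-0.001,0,0,0,0.5])

```text
t: 7.0
eef_pos: [0.5239, -0.3915, 0.0138]
tool_rot: [-0.0, 0.784, 0.621, 0.0]
contact_force: [0.1, 0.0, 0.2]
gripper_width: 0.503
grasp_force: 0.0
```

Call:
arm_command(commands=[0,0,-0.01,0,0,0,0.5,0,0,-0.03,0,0,0,0.5,0,0,-0.08,0,0,0,0.5,0,0,-0.13,0,0,0,0.5,0,0,-0.18,0,0,0,0.5,0,0,-0.22,0,0,0,0.5,0,0,-0.26,0,0,0,0.5,0,0,-0.28,0,0,0,0.5])

```text
t: 7.8
eef_pos: [0.525, -0.3918, 0.2993]
tool_rot: [0.003, 0.784, 0.621, 0.001]
contact_force: [0.1, 0.7, -0.2]
gripper_width: 0.498
grasp_force: 0.0
```

Run:
```python
from h import *
o=get_obs();print(o["eef_pos"])
c=read_camera("wrist");im=bgr(c)
t=read_camera("top");tt=bgr(t)
cv2.imwrite("pics/w4.png",np.hstack([cv2.resize(im,(400,300)),cv2.resize(tt[150:240,230:350],(400,300),interpolation=2)]))
for d in(0,-60,-90,45):print(d,delta([.515,.384,.29],np.radians(d)))
```

```text
[ 0.52503234 -0.39182059  0.29931517]
0 (array([ 0.7529, -0.1887,  0.0056]), array([  0.4 ,   0.2 , -13.29]))
-60 (array([ 0.7529, -0.1887,  0.0056]), array([ 4.600e-01, -2.000e-02,  4.671e+01]))
-90 (array([ 0.7529, -0.1887,  0.0056]), array([ 0.46, -0.15, 76.71]))
45 (array([ 0.7529, -0.1887,  0.0056]), array([  0.3 ,   0.35, -58.29]))
```

View pics/w4.png

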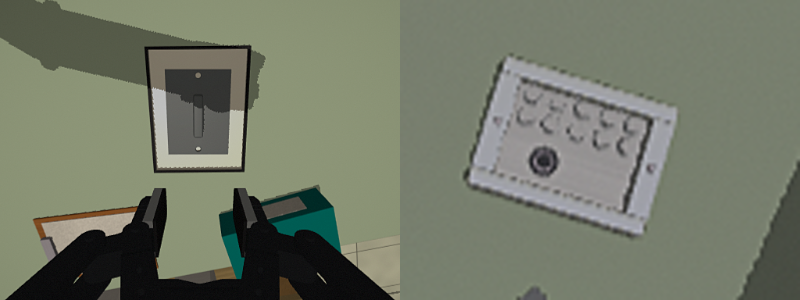

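The cover lies flat in the tray. The open block shows the measuring disc at crop (543,161), which is full-image pixel (272.9,198.3). Next is the probe.

Call:
arm_command(commands=[0.753,-0.189,0.015,0,0,-13.3,0.8,0.753,-0.189,0.015,0,0,-13.3,0.8,0.753,-0.189,0.015,0,0,-13.3,0.8,0.753,-0.189,0.015,0,0,-13.3,0.8,0.753,-0.189,0.015,0,0,-13.3,0.8,0.753,-0.189,0.015,0,0,-13.3,0.8,0.753,-0.189,0.015,0,0,-13.3,0.8,0.753,-0.189,0.015,0,0,-13.3,0.8])

```text
t: 8.7
eef_pos: [0.5172, 0.0103, 0.2856]
tool_rot: [-0.0, 0.707, 0.707, -0.0]
contact_force: [0.7, 0.9, 0.2]
gripper_width: 0.802
grasp_force: 0.0
```

Run:
```python
from h import *
t=read_camera("top");print("pad",ray(t,(272.9,198.3),.038))
print(delta([.512,.384,.28],0.))
```

```text
pad [ 0.51931783 -0.04432515  0.038     ]
(array([ 3.633e-01, -2.000e-04,  7.900e-03]), array([-0.01, -0.27,  0.66]))
```

Run:
```python
from h import *
c=read_camera("wrist");im=bgr(c);p=proj(c,[.5193,-.0443,.038]);print(p,get_obs()["eef_pos"])
u,v=int(p[0]),int(p[1]);k=im[v-40:v+40,u-50:u+50];print(u,v)
cv2.imwrite("pics/w5.png",cv2.resize(k,None,fx=6,fy=6,interpolation=2))
```

```text
[255.89918837 200.56775633] [0.51690161 0.01692608 0.2861882 ]
255 200
```

View pics/w5.png

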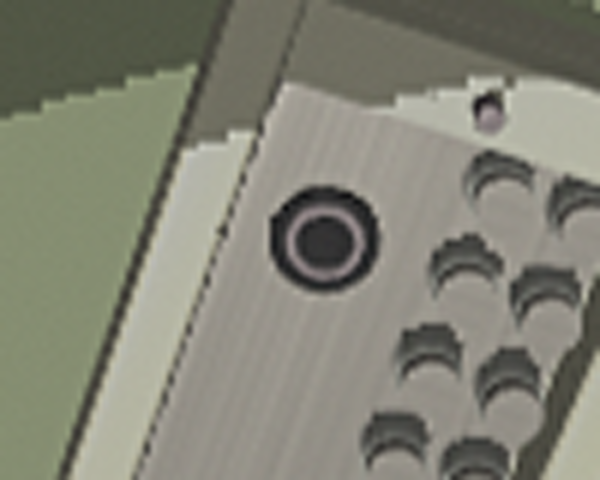

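Call:
arm_command(commands=[0.363,0,0.008,0,0,0.6,0.8,0.363,0,0.008,0,0,0.6,0.8,0.363,0,0.008,0,0,0.6,0.8,0.363,0,0.008,0,0,0.6,0.8,0.363,0,0.008,0,0,0.6,0.8,0.363,0,0.008,0,0,0.6,0.8,0.363,0,0.008,0,0,0.6,0.8,0.363,0,0.008,0,0,0.6,0.8])

```text
t: 9.6
eef_pos: [0.5154, 0.3771, 0.2772]
tool_rot: [-0.002, 0.708, 0.706, -0.0]
contact_force: [-1.2, 0.3, 0.4]
gripper_width: 0.795
grasp_force: 0.0
```

In the wrist crop the disc is at (325,240), about 3.3 px right of the prediction, so the disc is at about (0.523,-0.044). The wrist camera also agreed with the grasp, so I'll use its value. Next I'll locate the probe in the wrist view.

Run:
```python
from h import *
c=read_camera("wrist");im=bgr(c);o=get_obs();p=proj(c,[.512,.384,.17]);print(p,o["eef_pos"])
cv2.imwrite("pics/w6.png",im)
```

```text
[249.85123208 179.30178118] [0.51560687 0.37678168 0.27713437]
```

View pics/w6.png

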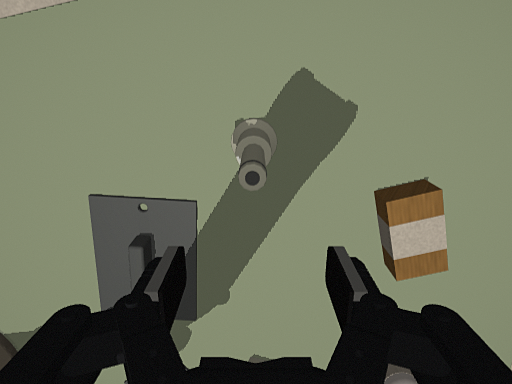

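The probe's handle top is at (252.5,177), between the fingers, which are at 185 and 327. The carton and the large cover are low and to the sides.

Run:
```python
from h import *
c=read_camera("wrist");X=ray(c,(252.5,177),.17);print(X)
print(delta([X[0],X[1],.107],0.))
```

```text
[0.51443017 0.38559194 0.17      ]
(array([ 0.0117, -0.0019,  0.1701]), array([-0.13, -0.02, -0.32]))
```

Call:
arm_command(commands=[0.012,-0.002,0.02,0,0,0,0.8,0.012,-0.002,0.06,0,0,0,0.8,0.012,-0.002,0.1,0,0,0,0.8,0.012,-0.002,0.14,0,0,0,0.8,0.012,-0.002,0.16,0,0,0,0.8,0.012,-0.002,0.17,0,0,0,0.8,0.012,-0.002,0.17,0,0,0,0.8,0.012,-0.002,0.17,0,0,0,0.8])

```text
t: 10.5
eef_pos: [0.517, 0.3834, 0.1091]
tool_rot: [0.0, 0.711, 0.703, 0.001]
contact_force: [0.3, -0.1, 0.6]
gripper_width: 0.8
grasp_force: 0.0
```

Call:
arm_command(commands=[0,0,0,0,0,0,0,0,0,0,0,0,0,0,0,0,0,0,0,0,0,0,0,0,0,0,0,0,0,0,0,0,0,0,0,0,0,0,0,0,0,0])

```text
t: 11.1
eef_pos: [0.5157, 0.384, 0.1092]
tool_rot: [-0.0, 0.711, 0.704, 0.0]
contact_force: [-2.5, -1.1, 5.9]
gripper_width: 0.266
grasp_force: 57.7
```

Call:
arm_command(commands=[0,0,-0.008,0,0,0,0,0,0,-0.025,0,0,0,0,0,0,-0.045,0,0,0,0,0,0,-0.07,0,0,0,0,0,0,-0.095,0,0,0,0,0,0,-0.115,0,0,0,0,0,0,-0.12,0,0,0,0,0,0,-0.12,0,0,0,0])

```text
t: 11.9
eef_pos: [0.5168, 0.3838, 0.2296]
tool_rot: [0.0, 0.711, 0.703, 0.001]
contact_force: [-0.8, 0.4, -1.1]
gripper_width: 0.269
grasp_force: 58.0
```

Run:
```python
from h import *
o=get_obs();print(o["eef_pos"],o["contact_force"])
print(delta([.523,-.044,.23],0.))
```

```text
[0.51682116 0.38377157 0.22962423] [-0.77211906  0.40373956 -1.07235432]
(array([-0.4277,  0.0107, -0.0009]), array([ 0.12, -0.07, -0.61]))
```

Call:
arm_command(commands=[-0.03,0.001,0,0,0,-0.6,0,-0.075,0.002,0,0,0,-0.6,0,-0.12,0.003,0,0,0,-0.6,0,-0.165,0.004,0,0,0,-0.6,0,-0.21,0.005,0,0,0,-0.6,0,-0.255,0.006,0,0,0,-0.6,0,-0.3,0.008,0,0,0,-0.6,0,-0.345,0.009,0,0,0,-0.6,0])

```text
t: 12.7
eef_pos: [0.5209, 0.0362, 0.2272]
tool_rot: [-0.0, 0.707, 0.707, -0.001]
contact_force: [0.4, -0.4, 0.1]
gripper_width: 0.265
grasp_force: 58.0
```

Run:
```python
from h import *
print(delta([.523,-.044,.18],0.))
```

```text
(array([-0.0802,  0.0022,  0.0472]), array([-0.09,  0.02,  0.  ]))
```

Call:
arm_command(commands=[-0.04,0.001,0,0,0,0,0,-0.065,0.002,0.01,0,0,0,0,-0.08,0.002,0.025,0,0,0,0,-0.08,0.002,0.04,0,0,0,0,-0.08,0.002,0.047,0,0,0,0,-0.08,0.002,0.047,0,0,0,0,-0.08,0.002,0.047,0,0,0,0])

```text
t: 13.4
eef_pos: [0.5239, -0.0396, 0.1812]
tool_rot: [-0.0, 0.706, 0.708, 0.0]
contact_force: [0.4, 0.3, -1.1]
gripper_width: 0.265
grasp_force: 58.0
```

Run:
```python
from h import *
o=get_obs();print(o["eef_pos"],o["contact_force"])
out=[]
for n,X,s in(("wrist",[.523,-.044,.06],(100,75)),("scene",[.523,-.044,.08],(60,45))):
    c=read_camera(n);im=bgr(c);p=proj(c,X);u,v=int(p[0]),int(p[1]);w,h=s
    u0,v0=max(0,min(u-w,512-2*w)),max(0,min(v-h,384-2*h));print(n,u0,v0,400/(2*w),proj(c,[.523,-.044,.038]),proj(c,[*o["eef_pos"][:2],.076]))
    out.append(cv2.resize(im[v0:v0+2*h,u0:u0+2*w],(400,300),interpolation=2))
cv2.imwrite("pics/w7.png",np.hstack(out))
```

```text
[ 0.52390194 -0.03962512  0.18117386] [ 0.40878028  0.2825083  -1.13238071]
wrist 152 111 2.0 [252.84224374 179.18942246] [253.59433409 187.84625993]
scene 196 141 3.3333333333333335 [256.71118592 199.33398707] [257.32584438 188.54494595]
```

View pics/w7.png

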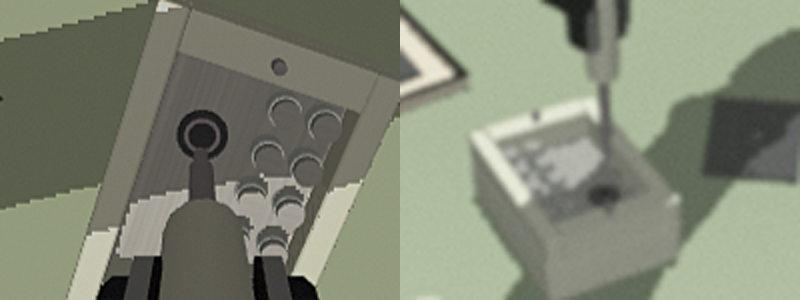

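The wrist view shows the disc at (253,177.5) and the tip at (253,187). The scene view shows the disc at (256.9,198.9) and the tip at about (258,187). All are close to the predictions, so I'll compute the fine offset.

Run:
```python
from h import *
c=read_camera("wrist");s=read_camera("scene");o=get_obs()
d=ray(c,(253,177.5),.038);t=ray(c,(253,187),o["eef_pos"][2]-.104)
print("disc",d,"tip",t,"diff",d-t,"eef",o["eef_pos"])
print("scene disc",ray(s,(256.9,198.9),.038))
print(delta([*(o["eef_pos"][:2]+(d-t)[:2]),.145]),delta([.523,-.044,.145],0.))
```

```text
disc [ 0.52370016 -0.04330806  0.038     ] tip [ 0.52393922 -0.03924507  0.07779525] diff [-0.00023906 -0.00406299 -0.03979525] eef [ 0.52427776 -0.04092783  0.18179525]
scene disc [ 0.52142689 -0.04489721  0.038     ]
(array([-0.0041, -0.0003,  0.0368]), array([ 0.07,  0.  , -0.  ])) (array([-0.0031, -0.0013,  0.0368]), array([0.07, 0.  , 0.06]))
```

Call:
arm_command(commands=[-0.003,-0.001,0.005,0,0,0,0,-0.003,-0.001,0.015,0,0,0,0,-0.003,-0.001,0.025,0,0,0,0,-0.003,-0.001,0.031,0,0,0,0,-0.003,-0.001,0.034,0,0,0,0,-0.003,-0.001,0.036,0,0,0,0,-0.003,-0.001,0.036,0,0,0,0])

```text
t: 14.3
eef_pos: [0.5228, -0.0445, 0.145]
tool_rot: [-0.0, 0.707, 0.707, -0.0]
contact_force: [0.2, -0.5, -1.5]
gripper_width: 0.263
grasp_force: 58.0
```

Call:
arm_command(commands=[0,0,0.002,0,0,0,0,0,0,0.003,0,0,0,0,0,0,0.004,0,0,0,0,0,0,0.005,0,0,0,0,0,0,0.006,0,0,0,0,0,0,0.006,0,0,0,0,0,0,0.006,0,0,0,0])

```text
t: 15.0
eef_pos: [0.5229, -0.0446, 0.1393]
tool_rot: [0.0, 0.707, 0.707, 0.0]
contact_force: [0.4, -0.2, 0.0]
gripper_width: 0.266
grasp_force: 58.1
```

Run:
```python
from h import *
F=[];E=[]
for _ in range(6):
    read_camera("wrist");o=get_obs();F.append(o["contact_force"]);E.append(o["eef_pos"])
print(np.round(F,2),np.mean(F,0),np.mean(E,0))
```

```text
[[-0.62  0.18  0.38]
 [ 0.19 -0.5   0.32]
 [-1.09  0.43  0.25]
 [ 0.03 -0.48  0.68]
 [-0.68  0.05 -0.47]
 [-0.55 -0.14  0.46]] [-0.45370893 -0.07774256  0.26884944] [ 0.52288261 -0.04461192  0.13927114]
```

Call:
arm_command(commands=[0,0,0.002,0,0,0,0,0,0,0.003,0,0,0,0,0,0,0.004,0,0,0,0,0,0,0.004,0,0,0,0,0,0,0.004,0,0,0,0])

```text
t: 15.8
eef_pos: [0.5229, -0.0446, 0.1353]
tool_rot: [0.0, 0.707, 0.707, 0.0]
contact_force: [-0.8, -0.2, 1.1]
gripper_width: 0.266
grasp_force: 58.2
```

Run:
```python
from h import *
F=[];E=[]
for _ in range(6):
    c=read_camera("wrist");o=get_obs();F.append(o["contact_force"]);E.append(o["eef_pos"])
print(np.mean(F,0),np.mean(E,0),o["grasp_force"],o["t"])
# disc ring blob centre in wrist picture (dark disc beside the tip) and tip expected pixel
e=np.mean(E,0);print(proj(c,[e[0],e[1],.038]))
g=cv2.cvtColor(c["img"],cv2.COLOR_RGB2GRAY);u,v=proj(c,[e[0],e[1],.038]).astype(int)
print(g[v-16:v+17:2,u-22:u+23:2])
s=read_camera("top");print("top occl",proj(s,[e[0],e[1],.038]))
```

```text
[-0.00527974 -0.21465443  1.53851014] [ 0.52283333 -0.04459951  0.13524653] 58.20906937122345 16.1
[253.54492237 190.94848939]
[[ 97  98  93  96  93  93  93  93 100  89  90  71  71  91  97 102  93  95
   97  96  97  95  95]
 [100  97  93  95  92  96  95  91  14  24  30  33  35  32  17  72  95  97
   97  97  96  95  93]
 [100  96  95  92  92  95  65  27  34  29  30  29  31  32  33  31  21  99
   94  97  97  96  93]
 [ 99  94  94  93  95  85  28  34  30  53  81  91  90  70  37  32  34  26
   99  96  97  94  93]
 [ 96  93  94  91  98  22  32  32  87  82  61  52  64  82  91  58  28  30
   53  99  95  93  95]
 [ 94  93  93  93  76  28  30  83  83  24  30  29  30  29  54  89  35  30
   27 102  94  93  95]
 [ 93  94  92  95  41  30  35  89  23  32  36  33  32  31  30  59  89  28
   30 103  93  94  94]
 [ 93  94  91  95  19  27  62  90  30  40  66  67  35  33  33  31  89  26
   30 101  93  94  95]
 [ 94  93  91  96  23  32  63  91  29  62  64  65  61  25  32  30  91  27
   29  89  93  94  93]
 [ 94  93  94  95  48  31  57  89  39  62  64  64  62  50  31  39  88  26
   27 102  94  94  92]
 [ 95  89  94  93  86  31  29  88  56  63  62  64  63  60  26  91  67  29
   32  98  95  95  94]
 [ 94  91  94  92 100  36  29  42  57  62  63  62  63  60  93  85  28  31
   77  94  95  93  93]
 [ 92  92  91  93  95  97  25  28  61  62  62  64  62  60  64  28  31  43
   98  93  94  92  92]
 [ 93  93  92  96  92  95  86  38  58  64  63  63  63  60  29  29  49 101
   92  95  92  92  95]
 [ 91  93  92  96  91  93  94  99  56  62  62  64  62  61  44  77  98  93
   94  95  91  92  93]
 [ 92  92  93  95  91  97  92  97  54  63  64  63  62  58  75  97  95  93
   93  94  93  93  94]
 [ 93  91  94  93  92  93  91  98  55  62  62  64  62  59  76  94  93  93
   94  92  92  93  93]]
top occl [272.96102748 197.03624539]
```

The press is about 2.6 N, and the tip is within about 2 mm of the disc centre. I'll hand it in now.

```bash
python3 -c "
from station import *
print(hand_in())"
```

```text
the job is handed in; nothing more can be done
None
```

The job is handed in, with no verdict shown: the cover lies flat, handle up, in the tray, and the gripper holds the probe upright about 2 mm from the disc's centre, pressing about 2.6 N (tip roughly half in).

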